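# Raise the screw jack to the pipe

### The arm

A 6-joint arm with a two-finger parallel gripper is mounted at the origin on a cart in front of the work surface, level with it; the furniture and walls round the work are solid. World frame = base frame: x ahead of the robot, y to its left, z up, the work surface at z = 0. Lengths are in m, angles in rad, forces in N, time in s.
With the tool pointing down it reaches from about 0.425 to 0.95 m from the base axis. Payload 3.5 kg.
Tool frame: the origin (TCP) lies midway between the tips of the shut fingers; the grasp point (between the pads) lies 19 mm behind it (ctrl.pinch_z is the distance from the TCP to the grasp point, in m); z points along the fingers, y is the line along which they close (so a half turn about z gives the same grasp; the last joint's range is limited). The gripper opens to 85 mm and grips with 20 to 120 N. Pads are 22 mm wide; open, the fingers measure 114 mm over their backs; the gripper's body (76 mm by 85 mm) begins 54 mm behind the grasp point. The pads swing forward as they close: fully open they stand 13 mm farther back than shut.
Start: joints at [1.147, 0.286, 1.577, -0, 1.279, -0.15], TCP at [0.182, 0.65, 0.231] pointing down, gripper open.
Joint ranges: [-2.77, 2.77], [-0.9, 2.22], [0.21, 2.48], [-1.53, 4.67], [0.24, 2.81], [-2.84, 2.84]. Speed limits (rad/s): [2.79, 2.79, 3.14, 3.14, 3.14, 3.14].

### API

Orientations are given as a unit quaternion [x, y, z, w].
In Python, from plant import get_state, viewer, sign_off, ctrl gives the robot as it stands. The module is installed in compiled form; this text tells all that it offers.
- The arm moves only by the shell command python3 -m handwheel 'ROWS' [FORCE]. ROWS is JSON, a list that holds one entry, the list of rows, each a list of 5 numbers: the finger opening in m, from 0 to 0.0854, then the shift along the tool's x, y, z in m, then the turn about the tool's z in degrees. In form: [[[claw, x, y, z, spin], ...]]. A call has 1 to 12 rows; each row shifts and turns the commanded pose from where the row before left it, along the tool's axes as they then stand; what a row does not reach is not made up. A row lasts 1/12 s, in which the tool goes at most 41.7 mm and 7.16 degrees, less where a joint would pass 70% of its speed; a pose out of reach is approached as far as the arm can. A call is refused whole if a number of a shift passes 0.0417 or a number of a turn 7.16, either way. A call with a gripper value outside its range is refused whole. The fingers move at their own pace and stop on an object; FORCE is the grip in N (left out, the last holds). Time passes only in rows, so rows that do not move let the fingers close. It gives the time, the measured TCP pose, the force, the opening and the grip force at its end, in the units of the state.
- get_state(): the state, without advancing time (a new reading comes with each control period).
- viewer.read_camera(name): name is "scene" or "top" or "wrist"; returns the picture (420x560x3 uint8, blue, green, red); there is no depth.
- viewer.camera_params(name): a dict with "fov_y" (degrees; the focal length in pixels is half the picture's height over the tangent of half this angle, whatever the lens; pixels are square), "cx", "cy" (the principal point, pixels), "xyz" and "attitude" of the camera in the world; the wrist camera has in their place "hand_eye" (4x4, takes a point from camera to tool coordinates, whose origin is the TCP and whose axes are the flange's). Camera axes: x right, y up, looking along -z (the intrinsics and any distortion apply to the point x, -y, -z); pixel columns grow to the right and rows downward; lengths in m; the calibration is good to about 2 mm. A picture is of the moment at which its call begins: read the wrist's pose just before it. camera_params takes no time and is no camera call.
- sign_off(): hands the job in; it is judged then, once.
Trained networks look in the newest picture that a camera, given by its name, has taken for a name from the list of things; names that differ only in an ending like _2 or _b are one class to them, and where a whole thing is asked for, a point or a joint stands for the part that bears it (a point fixed in the world has none). Each returns a list of dicts, best first, with "confidence" (0 to 1); they miss things now and then, are a little off and sometimes report something else, mostly with a low value. They report only what shows in the picture. A call takes as long as a camera call.
- viewer.look_for(camera, name): "extent" ([left, top, width, height] as shares, 0 to 1, of the picture: columns of its width, rows of its height, round what is visible of it).
- viewer.outline_of(camera, name): "mask" (420x560 bool, what is visible of it) and "extent" ([left, top, width, height] as shares, 0 to 1, of the picture: columns of its width, rows of its height, round what is visible of it).
- viewer.pinpoint(camera, name): "xy" ([column, row] as shares, 0 to 1, of the picture: columns of its width, rows of its height: a listed point, or the origin of a listed thing).
The state is a dict: "time": time; "qpos": joint angles; "dq": joint speeds; "joint_efforts": joint torques, N m; "eef_pos": TCP position; "tcp_rot": TCP orientation; "contact_force": force on the tool from outside, world axes, zero at the start; "wrist_torque": the same for the moment, N m; "opening": opening from 0.0 (shut) to 1.0 (fully open); "finger_force": force on a finger pad.
Only numpy, scipy, OpenCV 4.12 (cv2) and the standard library are available. Lean on these libraries where they do the work, as an engineer would, in place of code of your own. Each camera call takes 0.05 s, during which the arm holds its last target. There are 200 camera calls.

### The job

A copper pipe lies in two V-head stands with a scissor screw jack under its middle. Turn the knob of that jack clockwise until its platform just touches the pipe from below and bears against it: the pipe must stay in both V-heads and not be lifted by more than a centimetre. Let go of the knob, and leave the other jack, which has nothing above it, as it is.

Things in the scene. Friction and masses are not known exactly. Their poses are not given: they have to be found in the camera images.
- jack_platform: Platform of the jack under the pipe: level aluminium plate 110 x 70 x 6 mm on scissor arms. Origin: centre of its top face; x along the 110 mm side, away from the knob; z up. It rises 24 mm per radian of clockwise knob turn (seen from above), sinks likewise when turned back, stays where left. Its top is 87 to 100 mm above the bench at the start; travel ends at 126 mm.
- jack_grip (a point): Grip point on the upright axis of that jack's black knob, 126 mm above the bench, 105 mm from the platform's centre towards the robot. Upright bar 50 mm long (this point's x), 14 mm wide (y), 32 mm tall, on a 48 mm flange; bar top 7 mm above, flange top 23 mm below this point. z up. Turning takes up to 0.3 N m (grip about 30 N); stays where left. 0.5 to 1.0 rad clockwise reaches the pipe.
- pipe: Loose copper pipe, 28 mm diameter, 230 mm long, about 0.22 kg, lying level in two grey V-head stands 170 mm apart whose tips rise about 15 mm above its axis. Origin: mid-length on its axis, 125 mm above the bench at the start (underside 111 mm, 12 to 24 mm above the jack's platform); y along the pipe.
- spare_platform: Platform of the other jack, which is built the same and stands beside with nothing above it, to be left alone. Origin: centre of its top face, z up. This jack's knob is likewise 105 mm in front of it.

How it is judged:
By the outcome, as a careful person would: the job done as asked, in the order asked, and still so for the second after the job is handed in, with the robot touching nothing.
It also fails if it takes over 42 s, if anything falls off the work surface, if the arm or the gripper's body presses on something with over 40 N, if the wrist force passes 120 N, or if a joint passes its speed limit or range.

## Working session

There is one attempt and no reset: what is moved stays moved. The work goes in short steps, Python scripts to look and compute and a shell command to move; the robot and the scene stay as the last step left them, time stands still between calls to the robot, and variables do not carry over. Pictures are saved under pics/ and viewed, at most 10 in all, crops included, and the job is handed in when it is done.

```bash
mkdir -p pics
cat > h.py <<'E'
import numpy as np, cv2
from scipy.spatial.transform import Rotation as R
from plant import get_state, viewer, sign_off, ctrl
def cam(name, st=None):
    p=viewer.camera_params(name)
    f=210/np.tan(np.radians(p["fov_y"])/2)
    if "hand_eye" in p:
        T=np.eye(4);T[:3,:3]=R.from_quat(st["tcp_rot"]).as_matrix();T[:3,3]=st["eef_pos"]
        M=T@np.array(p["hand_eye"]); return p,f,M[:3,:3],M[:3,3]
    a=np.array(p["attitude"]); Rm=a if a.shape==(3,3) else R.from_quat(a).as_matrix()
    return p,f,Rm,np.array(p["xyz"])
def ray_z(name,px,z,st=None):
    p,f,Rm,o=cam(name,st)
    d=Rm@np.array([(px[0]-p["cx"])/f,-(px[1]-p["cy"])/f,-1.])
    return o+d*(z-o[2])/d[2]
E
python3 - <<'E'
from h import *
for n in("scene","top","wrist"): print(n,viewer.camera_params(n))
st=get_state(); print(st)
ims=[]
for n in("scene","top"):
    im=viewer.read_camera(n); cv2.imwrite(f"pics/{n}0.png",im)
    for t,z in(("jack_grip",.126),("jack_platform",.094),("pipe",.125),("spare_platform",.094)):
        for r in viewer.pinpoint(n,t)[:3]:
            px=np.array(r["xy"])*[560,420]; print(n,t,round(r["confidence"],2),px.round(),ray_z(n,px,z).round(3))
E
```

```text
scene {'fov_y': 49.25661250949812, 'cx': 275.5380638070805, 'cy': 204.47368951380346, 'xyz': array([0.80385852, 0.21880597, 0.87155266]), 'attitude': array([0.06134898, 0.24513726, 0.93142438, 0.261902  ])}
top {'fov_y': 42.30683445551175, 'cx': 273.2543219119862, 'cy': 218.95713985346367, 'xyz': array([ 0.4214032 , -0.17135912,  1.02123199]), 'attitude': array([ 0.07565201, -0.07518546, -0.68100622,  0.72446839])}
wrist {'fov_y': 64.06662776698714, 'cx': 292.6955576012722, 'cy': 206.99701854729548, 'hand_eye': array([[-3.72939380e-04,  9.44584223e-01,  3.28268956e-01,
         8.43485769e-02],
       [ 9.99999463e-01,  6.69665739e-04, -7.90865255e-04,
        -4.76652364e-04],
       [-9.66869315e-04,  3.28268484e-01, -9.44583965e-01,
        -1.42019869e-01],
       [ 0.00000000e+00,  0.00000000e+00,  0.00000000e+00,
         1.00000000e+00]])}
{'time': 0.0, 'qpos': array([ 1.14700171e+00,  2.87190436e-01,  1.57821250e+00, -1.14062256e-05,
        1.27857364e+00, -1.50005087e-01]), 'dq': array([ 0.0010185 , -0.00161181,  0.00032782,  0.00057877, -0.00105713,
        0.00064042]), '
[... 205 characters left out ...]
y([ 1.36465861e-01,  9.90644057e-01, -1.14478518e-03, -3.32065022e-04]), 'contact_force': array([ 0.49719011,  0.69590239, -0.01682303]), 'wrist_torque': array([-0.00707118, -0.02358265,  0.01228042]), 'finger_force': 0.0, 'opening': 0.998620406361442}
scene jack_grip 0.96 [251. 130.] [ 0.548 -0.32   0.126]
scene jack_platform 0.59 [212. 169.] [ 0.654 -0.3    0.094]
scene pipe 0.75 [208. 160.] [ 0.657 -0.3    0.125]
scene spare_platform 0.63 [303. 275.] [ 0.62  -0.011  0.094]
top jack_grip 0.78 [359. 266.] [ 0.544 -0.312  0.126]
top jack_platform 0.78 [351. 208.] [ 0.651 -0.299  0.094]
top pipe 0.76 [356. 195.] [ 0.667 -0.304  0.125]
top spare_platform 0.87 [184. 215.] [ 0.619 -0.008  0.094]
```

View pics/scene0.png

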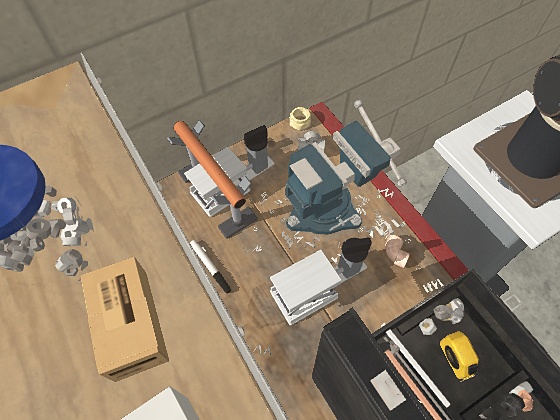

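View pics/top0.png

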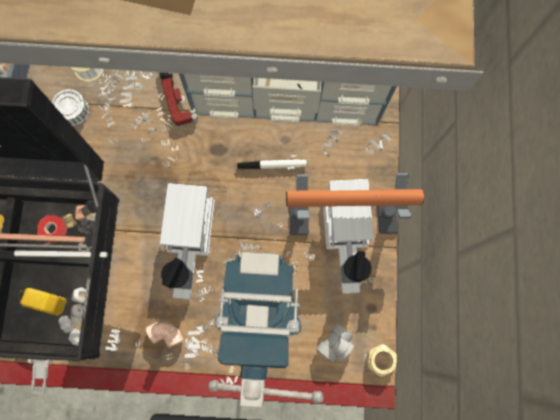

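The pipe jack is on the right in the top view: its knob is at about (357,266), which agrees with the scene camera at (251,130). The spare jack is at (184,215), a vise sits between the two, and a wall lies beyond y≈-0.4. I'll rise first, then swing over the toolbox.

```bash
python3 -m handwheel '[[[0.0854,0,0,-0.04,0],[0.0854,0,0,-0.04,0],[0.0854,0,0,-0.04,0],[0.0854,-0.028,-0.028,0,0],[0.0854,-0.028,-0.028,0,0],[0.0854,-0.028,-0.028,0,0],[0.0854,-0.028,-0.028,0,0],[0.0854,-0.028,-0.028,0,0],[0.0854,-0.028,-0.028,0,0],[0.0854,-0.028,-0.028,0,0],[0.0854,-0.028,-0.028,0,0],[0.0854,-0.028,-0.028,0,0]]]'
```

```text
time: 1.5
eef_pos: [0.3573, 0.3374, 0.3517]
tcp_rot: [0.136, 0.991, 0.0, 0.0]
contact_force: [1.7, 1.0, 0.5]
opening: 0.998
finger_force: 0.0
```

```bash
python3 -m handwheel '[[[0.0854,-0.022,-0.029,0,0],[0.0854,-0.022,-0.029,0,0],[0.0854,-0.022,-0.029,0,0],[0.0854,-0.022,-0.029,0,0],[0.0854,-0.022,-0.029,0,0],[0.0854,-0.022,-0.029,0,0],[0.0854,-0.022,-0.029,0,0],[0.0854,-0.019,-0.032,0,0],[0.0854,-0.019,-0.032,0,0],[0.0854,-0.019,-0.032,0,0],[0.0854,-0.019,-0.032,0,0],[0.0854,-0.019,-0.032,0,0]]]'; python3 -m handwheel '[[[0.0854,-0.019,-0.032,0,0],[0.0854,-0.019,-0.032,0,0],[0.0854,-0.010,-0.035,0.005,0],[0.0854,-0.010,-0.035,0.005,0],[0.0854,-0.010,-0.035,0.01,0],[0.0854,-0.010,-0.035,0.01,0],[0.0854,0,0,0,0],[0.0854,0,0,0,0]]]'
python3 - <<'E'
from h import *
st=get_state(); im=viewer.read_camera("wrist"); cv2.imwrite("pics/w1.png",im); print(st["eef_pos"],st["qpos"].round(2))
for t,z in(("jack_grip",.126),("jack_platform",.094),("pipe",.125)):
    for r in viewer.pinpoint("wrist",t)[:3]:
        px=np.array(r["xy"])*[560,420]; print(t,round(r["confidence"],2),px.round(),ray_z("wrist",px,z,st).round(3))
E
```

```text
time: 2.5
eef_pos: [0.4986, -0.0796, 0.3517]
tcp_rot: [0.137, 0.991, -0.0, 0.0]
contact_force: [-0.1, 0.5, 0.1]
opening: 1.0
finger_force: 0.0
time: 3.17
eef_pos: [0.5177, -0.2965, 0.3198]
tcp_rot: [0.138, 0.99, 0.001, -0.001]
contact_force: [0.9, 0.0, 0.1]
opening: 0.999
finger_force: 0.0
[ 0.51771368 -0.29653968  0.31984972] [-0.69  0.06  1.67  0.    1.41 -1.98]
jack_grip 0.59 [288. 208.] [ 0.548 -0.31   0.126]
jack_platform 0.6 [320. 269.] [ 0.647 -0.298  0.094]
pipe 0.73 [326. 291.] [ 0.658 -0.296  0.125]
```

View pics/w1.png

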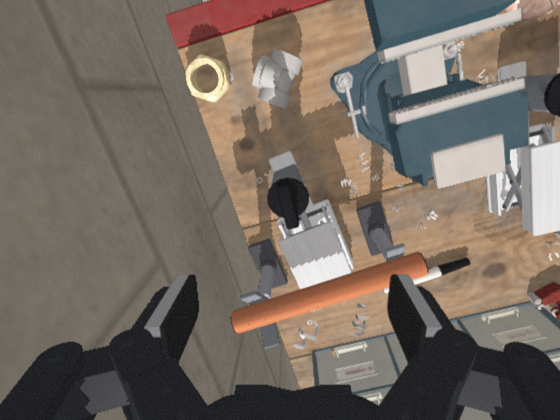

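The knob appears at about (288,205), with the round flange around (288,198) and the bar reaching down to about (291,228). I'll enlarge it to get the bar's direction.

Run:
```python
from h import *
im=cv2.imread("pics/w1.png")[165:265,225:365]
im=cv2.convertScaleAbs(cv2.resize(im,None,fx=5.7,fy=5.7,interpolation=cv2.INTER_CUBIC),alpha=2.5,beta=20)
cv2.imwrite("pics/w1z.png",im)
```

```text
(no output)
```

View pics/w1z.png

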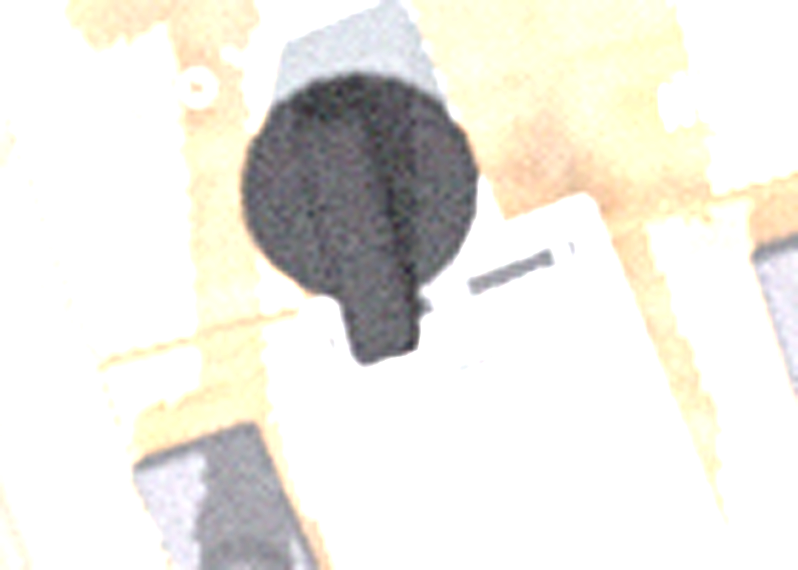

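Run:
```python
from h import *
st=get_state()
P=lambda c,z:ray_z("wrist",(225+c[0]/5.7,165+c[1]/5.7),z,st)
a,b=P((388,352),.133),P((340,108),.133); print(a.round(3),b.round(3),np.linalg.norm(a-b),((a+b)/2).round(3))
for u,v in(((358,362),(315,130)),((415,345),(370,120))):
    d=P(u,.133)-P(v,.133); print("yaw",np.degrees(np.arctan2(d[1],d[0])))
print("flange ctr",P((360,190),.103).round(3))
x=R.from_quat(st["tcp_rot"]).as_matrix()[:,0]; print("toolx yaw",np.degrees(np.arctan2(x[1],x[0])))
g=cv2.convertScaleAbs(cv2.imread("pics/w1.png")[175:235,255:325],alpha=1,beta=0)
g=cv2.resize(g,None,fx=9,fy=9,interpolation=cv2.INTER_CUBIC).astype(float)
cv2.imwrite("pics/w1zz.png",np.clip((g-5)*6,0,255).astype(np.uint8))
```

```text
[ 0.57  -0.308  0.133] [ 0.523 -0.304  0.133] 0.04804166481837267 [ 0.546 -0.306  0.133]
yaw -6.177759392290347
yaw -4.84863903303043
flange ctr [ 0.548 -0.308  0.103]
toolx yaw 164.40417061538943
```

View pics/w1zz.png

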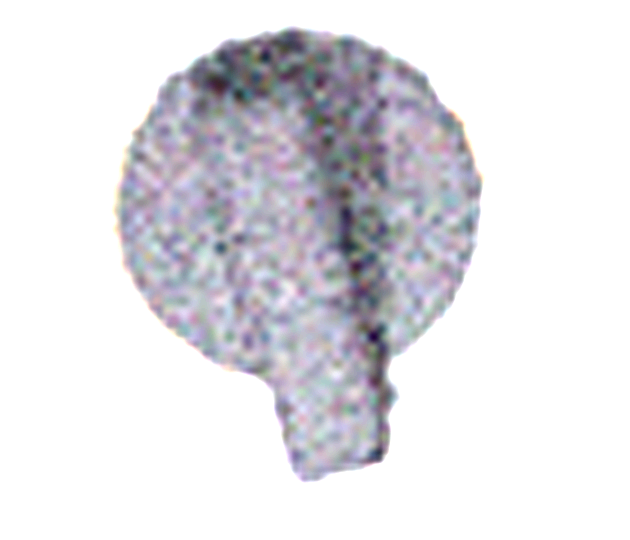

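Run:
```python
from h import *
st=get_state()
for px in((178,45),(212,130),(245,225),(285,350)): print("w",ray_z("wrist",px,0,st).round(3))
for px in((398,150),(397,300),(396,400)): print("t",ray_z("top",px,0).round(3))
for px in((155,182),(270,118),(318,104)): print("s",ray_z("scene",px,0).round(3))
```

```text
w [ 0.348 -0.396  0.   ]
w [ 0.458 -0.391  0.   ]
w [ 0.602 -0.391  0.   ]
w [ 0.841 -0.398 -0.   ]
t [ 0.798 -0.402  0.   ]
t [ 0.503 -0.404  0.   ]
t [ 0.324 -0.404  0.   ]
s [ 0.762 -0.398  0.   ]
s [ 0.448 -0.419  0.   ]
s [ 0.324 -0.395  0.   ]
```

```bash
python3 -m handwheel '[[[0.06,0,0,0,-4.5],[0.06,0,0,0,-4.5],[0.06,-0.015,-0.004,0.03,0],[0.06,-0.015,-0.004,0.03,0],[0.06,0,0,0.03,0],[0.06,0,0,0.03,0],[0.06,0,0,0,0],[0.06,0,0,0,0]]]'
python3 - <<'E'
from h import *
st=get_state(); im=viewer.read_camera("wrist"); print(st["eef_pos"],st["tcp_rot"])
for t,z in(("jack_grip",.126),("jack_platform",.094),("pipe",.125)):
    for r in viewer.pinpoint("wrist",t)[:2]:
        px=np.array(r["xy"])*[560,420]; print(t,round(r["confidence"],2),px.round(),ray_z("wrist",px,z,st).round(3))
M=viewer.outline_of("wrist","jack_grip")
for m in M[:1]:
    print(m["confidence"],m["extent"]); k=m["mask"].astype(np.uint8); print(cv2.boundingRect(k))
cv2.imwrite("pics/w2.png",np.clip((cv2.resize(im,(784,588)).astype(float)-3)*2.2,0,255).astype(np.uint8))
# vise height: pad seen in two views
def ray(n,px):
    a,b=ray_z(n,px,0),ray_z(n,px,.3); return a,(b-a)/np.linalg.norm(b-a)
(a,u),(b,v)=ray("top",(258,262)),ray("scene",(305,172))
s=np.linalg.lstsq(np.c_[u,-v],b-a,rcond=None)[0]; print("vise pad",a+s[0]*u,b+s[1]*v)
E
```

```text
time: 4.03
eef_pos: [0.5469, -0.3048, 0.2002]
tcp_rot: [0.057, 0.998, 0.001, -0.001]
contact_force: [1.0, 1.4, -0.4]
opening: 0.701
finger_force: 0.0
[ 0.54693033 -0.30484212  0.20023846] [ 0.05747236  0.99834557  0.00103704 -0.00140856]
jack_grip 0.68 [285. 220.] [ 0.547 -0.31   0.126]
jack_platform 0.66 [315. 310.] [ 0.645 -0.297  0.094]
pipe 0.72 [319. 349.] [ 0.66  -0.297  0.125]
0.63 [0.4536, 0.4129, 0.1155, 0.1983]
(254, 174, 63, 80)
vise pad [ 0.53337402 -0.145725    0.18359957] [ 0.53298292 -0.14535662  0.18355857]
```

View pics/w2.png

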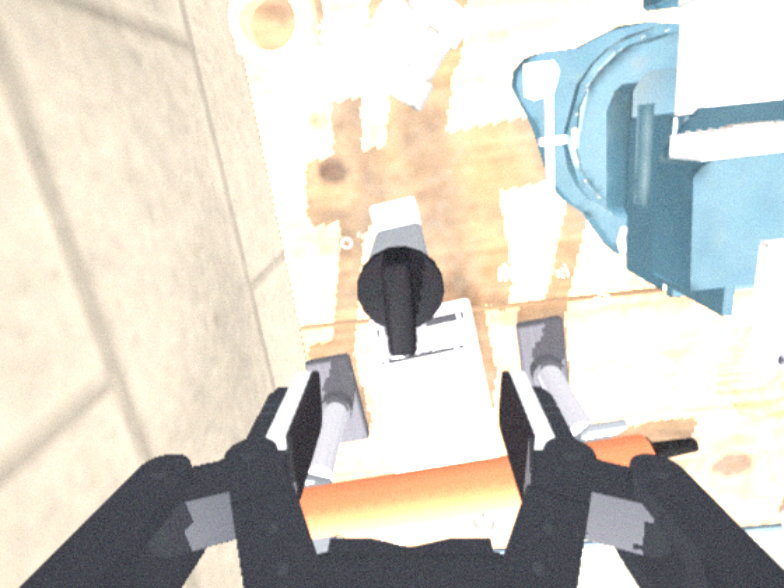

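The bar shows clearly now, running from about (396,254) to (403,352) in the enlarged picture, between the fingers. The vise top is 0.18 m high and about 0.11 m clear of the bar.

Run:
```python
from h import *
st=get_state()
P=lambda c,z:ray_z("wrist",(c[0]/1.4,c[1]/1.4),z,st)
a,b=P((403,352),.133),P((396,254),.133); d=a-b
print(a.round(4),b.round(4),np.linalg.norm(d),((a+b)/2).round(4),"yaw",np.degrees(np.arctan2(d[1],d[0])), "flange",P((400,287),.103).round(4))
x=R.from_quat(st["tcp_rot"]).as_matrix()[:,0]; print("toolx yaw",np.degrees(np.arctan2(x[1],x[0])))
```

```text
[ 0.5715 -0.314   0.133 ] [ 0.5203 -0.3111  0.133 ] 0.05120670407704583 [ 0.5459 -0.3126  0.133 ] yaw -3.2915657938204266 flange [ 0.547  -0.3132  0.103 ]
toolx yaw 173.3302013378284
```

```bash
python3 -m handwheel '[[[0.06,0,-0.0065,0,-3.3],[0.06,0,0,0.03,0],[0.06,0,0,0.03,0],[0.06,0,0,0.03,0],[0.06,0,0,0,0],[0.06,0,0,0,0]]]'; python3 -m handwheel '[[[0.0,0,0,0,0],[0.0,0,0,0,0],[0.0,0,0,0,0],[0.0,0,0,0,0],[0.0,0,0,0,0],[0.0,0,0,0,0],[0.0,0,0,0,0],[0.0,0,0,0,0]]]' 40
python3 - <<'E'
from h import *
st=get_state();print(st["wrist_torque"].round(2),st["qpos"].round(2))
for n in("top","scene"):
    im=viewer.read_camera(n); cv2.imwrite(f"pics/{n}1.png",im)
    for t in("jack_platform","pipe"):
        r=viewer.pinpoint(n,t)[:1]; print(n,t,[(np.array(q["xy"])*[560,420]).round(1) for q in r],[q["confidence"] for q in r])
E
```

```text
time: 4.78
eef_pos: [0.546, -0.3127, 0.1109]
tcp_rot: [0.03, 1.0, 0.001, -0.001]
contact_force: [0.4, -0.6, -0.4]
opening: 0.704
finger_force: 0.0
time: 5.45
eef_pos: [0.5481, -0.3103, 0.1143]
tcp_rot: [0.03, 1.0, 0.003, 0.001]
contact_force: [-0.5, 10.2, 7.7]
opening: 0.152
finger_force: 40.6
[ 1.58 -0.03  0.01] [-0.68  0.31  1.78  0.01  1.06 -2.19]
top jack_platform [array([350.2, 209.6])] [0.93]
top pipe [array([356.5, 194. ])] [0.82]
scene jack_platform [array([213.6, 167.3])] [0.58]
scene pipe [array([209.7, 159.6])] [0.77]
```

The fingers are closed on the bar (opening about 13 mm, grip 40 N), but the tips have been pushed up by about 4 mm. I'll ease that, then turn the first 21° clockwise.

```bash
python3 -m handwheel '[[[0.0,-0.001,0.002,-0.004,0],[0.0,0,0,0,0],[0.0,0,0,0,0]]]'; python3 -m handwheel '[[[0.0,0,0,0,3.5],[0.0,0,0,0,3.5],[0.0,0,0,0,3.5],[0.0,0,0,0,3.5],[0.0,0,0,0,3.5],[0.0,0,0,0,3.5],[0.0,0,0,0,0],[0.0,0,0,0,0]]]'
cat >> h.py <<'E'
def shot(k):
    for n in("top","scene"): cv2.imwrite(f"pics/{n}{k}.png",viewer.read_camera(n))
def pipe_shift(n,i,j,box):
    x,y,w,h=box; a,b=[cv2.imread(f"pics/{n}{k}.png").astype(np.float32) for k in(i,j)]
    o=lambda m:((m[...,2]-m[...,0])[y:y+h,x:x+w])
    W=np.eye(2,3,dtype=np.float32)
    _,W=cv2.findTransformECC(o(a),o(b),W,cv2.MOTION_TRANSLATION,(3,200,1e-6),None,5)
    return W[:,2].round(2)
def jac(n,p):  # pixels per m of rise at p
    q,f,Rm,o=cam(n)
    def pr(w): c=Rm.T@(w-o); return np.array([q["cx"]+f*c[0]/-c[2],q["cy"]-f*c[1]/-c[2]])
    p=np.array(p); return pr(p+[0,0,.001])-pr(p)
E
python3 - <<'E'
from h import *
shot(2); st=get_state(); print(st["wrist_torque"].round(2),st["tcp_rot"].round(3))
B={"top":(320,183,100,30),"scene":(168,116,85,98)}
for n in B: print(n,"px/mm",jac(n,[.66,-.298,.125]).round(2),pipe_shift(n,0,1,B[n]),pipe_shift(n,0,2,B[n]))
z=[]
for n in B:
    r=viewer.pinpoint(n,"jack_platform")[0]; z.append((n,(np.array(r["xy"])*[560,420]).round(1),r["confidence"]))
print(z)
a=cv2.imread("pics/scene0.png")[110:230,150:290];b=cv2.imread("pics/scene2.png")[110:230,150:290]
cv2.imwrite("pics/c2.png",cv2.resize(np.hstack([a,b]),None,fx=2.8,fy=2.8,interpolation=cv2.INTER_CUBIC))
E
```

```text
time: 6.0
eef_pos: [0.548, -0.3102, 0.1145]
tcp_rot: [0.03, 1.0, 0.001, 0.0]
contact_force: [5.0, 1.9, -9.1]
opening: 0.153
finger_force: 41.0
time: 6.67
eef_pos: [0.5478, -0.3111, 0.1145]
tcp_rot: [0.211, 0.977, 0.0, 0.0]
contact_force: [4.7, 0.1, -10.9]
opening: 0.156
finger_force: 40.8
[-0.1  -0.99 -0.07] [0.211 0.977 0.    0.   ]
top px/mm [ 0.09 -0.15] [ 0.21 -0.2 ] [ 0.77 -0.19]
scene px/mm [-0.07 -0.29] [-0.01 -0.03] [-0.02 -0.05]
[('top', array([349.9, 207.5]), 0.9), ('scene', array([213.4, 167.3]), 0.89)]
```

View pics/c2.png

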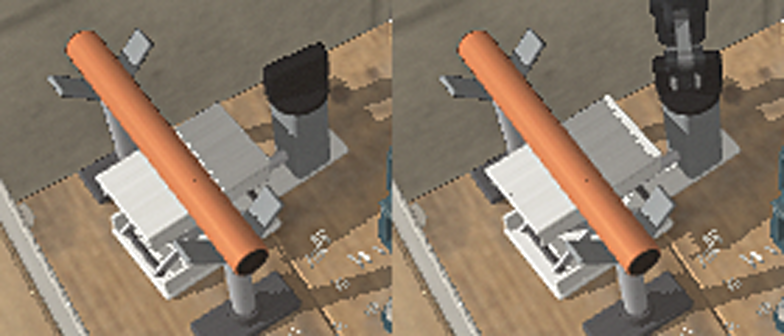

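The platform has risen (its left corner is visibly higher) and the pipe hasn't moved. I'll keep turning, tracking the pipe's shift in the scene camera (0.29 px per mm).

```bash
python3 -m handwheel '[[[0.0,0,0,0.002,3.5],[0.0,0,0,0,3.5],[0.0,0,0,0,0],[0.0,0,0,0,0]]]'
cat > chk.py <<'E'
import sys; from h import *
k=sys.argv[1]; shot(k); st=get_state(); print(st["wrist_torque"].round(2), "turned",np.degrees(2*(np.arcsin(st["tcp_rot"][0])-.030)).round(1))
print("pipe scene shift",pipe_shift("scene",0,k,(168,116,85,98)),"top",pipe_shift("top",1,k,(320,183,100,30)))
E
python3 chk.py 3
python3 -m handwheel '[[[0.0,0,0,0,3],[0.0,0,0,0,0],[0.0,0,0,0,0]]]'; python3 chk.py 4
python3 -m handwheel '[[[0.0,0,0,0,3],[0.0,0,0,0,0],[0.0,0,0,0,0]]]'; python3 chk.py 5
```

```text
time: 7.2
eef_pos: [0.5477, -0.3114, 0.1144]
tcp_rot: [0.27, 0.963, -0.0, -0.0]
contact_force: [0.7, 2.0, -1.7]
opening: 0.158
finger_force: 41.9
[ 0.2  -0.06 -0.07] turned 27.9
pipe scene shift [-0.01 -0.05] top [-0.04 -0.02]
time: 7.55
eef_pos: [0.5476, -0.3116, 0.1144]
tcp_rot: [0.295, 0.956, -0.0, 0.0]
contact_force: [-1.1, 1.7, 1.0]
opening: 0.157
finger_force: 42.3
[ 0.21  0.27 -0.02] turned 30.9
pipe scene shift [ 0.01 -0.04] top [-0.03  0.01]
time: 7.9
eef_pos: [0.5476, -0.3116, 0.1143]
tcp_rot: [0.32, 0.947, -0.0, 0.0]
contact_force: [-3.4, 0.8, 4.4]
opening: 0.149
finger_force: 42.8
[ 0.25  0.67 -0.1 ] turned 33.9
pipe scene shift [ 0.   -0.04] top [0.07 0.02]
```

```bash
python3 -m handwheel '[[[0.0,0,0,-0.001,3],[0.0,0,0,0,0],[0.0,0,0,0,0]]]'|grep -E "force"; python3 chk.py 6
python3 -m handwheel '[[[0.0,0,0,0,3],[0.0,0,0,0,0],[0.0,0,0,0,0]]]'|grep force; python3 chk.py 7
python3 -m handwheel '[[[0.0,0,0,0,3],[0.0,0,0,0,0],[0.0,0,0,0,0]]]'|grep force; python3 chk.py 8
```

```text
contact_force: [-2.4, -1.6, 1.4]
finger_force: 42.5
[-0.26  0.48 -0.05] turned 36.9
pipe scene shift [ 0.01 -0.04] top [0.11 0.02]
contact_force: [-3.7, -1.8, 1.0]
finger_force: 42.5
[-0.56  0.62 -0.04] turned 39.9
pipe scene shift [ 0.02 -0.06] top [0.14 0.02]
contact_force: [-4.0, -3.6, 1.6]
finger_force: 42.5
[-0.61  0.65 -0.09] turned 42.9
pipe scene shift [ 0.01 -0.03] top [0.16 0.01]
```

Run:
```python
from h import *
c=[cv2.imread(f"pics/scene{k}.png")[110:230,150:290] for k in(0,8)]
cv2.imwrite("pics/c8.png",cv2.resize(np.hstack(c),None,fx=2.8,fy=2.8,interpolation=cv2.INTER_CUBIC))
print(jac("scene",[.65,-.3,.1]))
```

```text
[-0.0652561  -0.27712553]
```

View pics/c8.png

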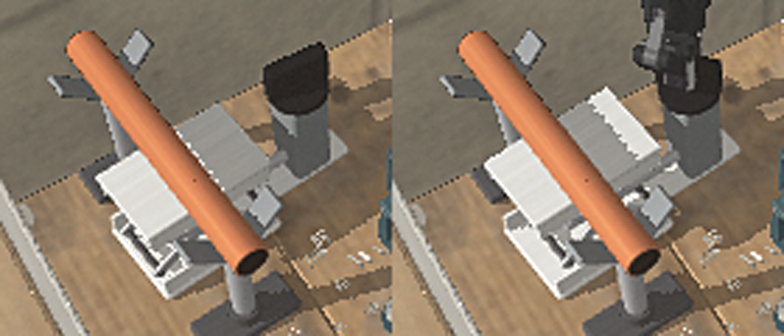

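The platform has risen about 18 mm (corner from row 178 to 163), as expected for 43°, and the pipe still hasn't moved. I'll continue in 3° steps.

```bash
python3 -m handwheel '[[[0.0,0,0,0,3],[0.0,0,0,0,0],[0.0,0,0,0,0]]]'|grep -E "force"; python3 chk.py 9
python3 -m handwheel '[[[0.0,0,0,0,3],[0.0,0,0,0,0],[0.0,0,0,0,0]]]'|grep force; python3 chk.py 10
```

```text
contact_force: [-4.0, -3.5, 3.2]
finger_force: 42.5
[-0.59  0.75 -0.07] turned 45.9
pipe scene shift [ 0.01 -0.03] top [0.24 0.02]
contact_force: [-5.1, -2.8, 2.5]
finger_force: 42.5
[-0.73  0.78 -0.06] turned 48.9
pipe scene shift [ 0.02 -0.06] top [0.24 0.02]
```

```bash
python3 -m handwheel '[[[0.0,0,0,0,3],[0.0,0,0,0,0],[0.0,0,0,0,0]]]'|grep -E "force"; python3 chk.py 11
python3 -m handwheel '[[[0.0,0,0,0,3],[0.0,0,0,0,0],[0.0,0,0,0,0]]]'|grep force; python3 chk.py 12
```

```text
contact_force: [-4.6, -5.2, 1.4]
finger_force: 42.5
[-0.68  0.86 -0.08] turned 51.9
pipe scene shift [ 0.03 -0.05] top [0.31 0.02]
contact_force: [-5.3, -4.1, 2.2]
finger_force: 42.5
[-0.77  0.88 -0.03] turned 54.9
pipe scene shift [-0.02 -0.2 ] top [ 0.31 -0.09]
```

The pipe has just started to lift, by about 0.5 mm. I'll turn 2.5° more so the platform clearly bears against it, then release and check.

```bash
python3 -m handwheel '[[[0.0,0,0,0,2.5],[0.0,0,0,0,0],[0.0,0,0,0,0]]]'|grep -E "force"; python3 chk.py 13
python3 -m handwheel '[[[0.045,0,0,0,0],[0.045,0,0,0,0],[0.045,0,0,0,0],[0.045,0,0,0,0],[0.045,0,0,0,0],[0.045,0,0,0,0]]]'; python3 chk.py 14
```

```text
contact_force: [-5.4, -4.9, 2.6]
finger_force: 42.5
[-0.81  0.96  0.01] turned 57.4
pipe scene shift [-0.04 -0.4 ] top [ 0.38 -0.21]
time: 11.3
eef_pos: [0.5479, -0.3108, 0.1143]
tcp_rot: [0.507, 0.862, 0.0, 0.0]
contact_force: [-0.3, -0.5, -0.1]
opening: 0.527
finger_force: 0.0
[-0.03  0.01  0.01] turned 57.4
pipe scene shift [-0.04 -0.39] top [-0.18 -0.24]
```

```bash
python3 -m handwheel '[[[0.045,0,0,-0.01,0],[0.045,0,0,-0.02,0],[0.045,0,0,-0.03,0],[0.045,0,0,-0.03,0],[0.045,0,0,-0.03,0],[0.045,0,0,-0.03,0],[0.045,0,0,0,0],[0.045,0,0,0,0],[0.045,0,0,0,0]]]'; python3 chk.py 15
python3 - <<'E'
from h import *
cv2.imwrite("pics/f.png",cv2.resize(cv2.imread("pics/scene15.png")[90:330,140:460],None,fx=2.4,fy=2.4,interpolation=cv2.INTER_CUBIC))
E
```

```text
time: 12.15
eef_pos: [0.5475, -0.3109, 0.2643]
tcp_rot: [0.507, 0.862, 0.0, -0.0]
contact_force: [-0.2, 0.3, -0.1]
opening: 0.526
finger_force: 0.0
[-0.04 -0.02  0.03] turned 57.5
pipe scene shift [-0.06 -0.39] top [-3.94 -0.49]
```

View pics/f.png

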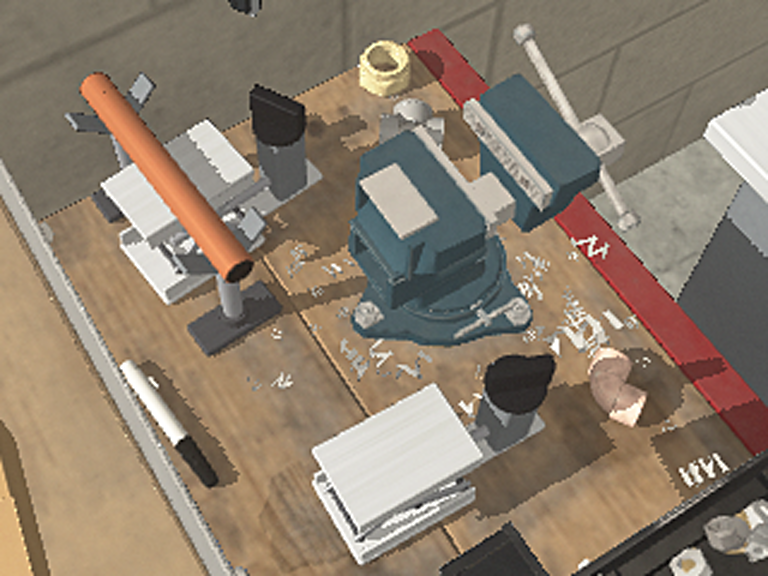

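The pipe lies in both V-heads on the raised platform, the knob at about (278,115) has turned and is free, and the spare jack at (400,460) is untouched. The pipe is lifted about 1.3 mm and steady. The top camera's shift reading is off because the arm is now in its view.

```bash
python3 -c "
from plant import sign_off; print(sign_off())"
```

```text
the job is handed in; nothing more can be done
None
```

I turned the jack's knob about 57° clockwise until the platform bore against the pipe, let go and handed the job in; the pipe is lifted about 1.3 mm (camera estimate), sits in both V-heads, and the spare jack was not touched.

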